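# Turn the condiment row round for the customers' side

## Task

The four condiment containers on the steel tray go into the wooden caddy for the customers' side of the bar: move them one to a compartment in the reverse order, so that the leftmost on the tray (as the robot sees it) ends up rightmost in the caddy, the second from the left second from the right, and so on. Each must stand upright on the floor of its compartment; set them down rather than letting them fall, do not tip them over, and leave the espresso cup beyond them where it is.

Things in the scene. Friction and masses are not known exactly. Their poses are not given: they have to be found in the camera images.
- shaker: Cocoa shaker: round bright metal can, 54 mm across (55 at the lid), 88 mm high with a domed lid, about 0.18 kg; straight-sided from 0 to 66 mm, grip it about 50 mm up. Origin: centre of its underside; z up.
- jar: Sugar jar: round white ceramic jar, 58 mm across, 102 mm high with its cork lid and knob, about 0.3 kg; straight-sided up to 72 mm, grip it about 52 mm up. Origin: centre of its underside; z up.
- mill: Spice mill: dark turned wood, round foot 52 mm across, straight waist 38 mm across from 45 to 84 mm up, rounded head 44 mm across, 112 mm high, about 0.2 kg; grip the waist about 66 mm up. Origin: centre of its underside; z up.
- tin: Square dark steel tin, 50 x 50 mm (lid 52), 80 mm high, about 0.2 kg; grip it across two parallel side faces about 50 mm up. Its x and y axes are normal to the side faces; it may stand up to 0.2 rad askew. Origin: centre of its underside; z up.
- coaster_shaker: Fixed round cork coaster, 74 mm across, 5 mm thick, on which the cocoa shaker stands at the start. The four coasters look alike, in a straight row 85 mm apart on the steel tray; their order varies. Origin: centre of its underside, 12 mm above the counter; its top is 17 mm above the counter. Its y axis runs along the row, to the left (+y) as the robot sees it.
- coaster_jar: Fixed round cork coaster, 74 mm across, 5 mm thick, on which the sugar jar stands at the start. The four coasters look alike, in a straight row 85 mm apart on the steel tray; their order varies. Origin: centre of its underside, 12 mm above the counter; its top is 17 mm above the counter. Its y axis runs along the row, to the left (+y) as the robot sees it.
- coaster_mill: Fixed round cork coaster, 74 mm across, 5 mm thick, on which the spice mill stands at the start. The four coasters look alike, in a straight row 85 mm apart on the steel tray; their order varies. Origin: centre of its underside, 12 mm above the counter; its top is 17 mm above the counter. Its y axis runs along the row, to the left (+y) as the robot sees it.
- coaster_tin: Fixed round cork coaster, 74 mm across, 5 mm thick, on which the square tin stands at the start. The four coasters look alike, in a straight row 85 mm apart on the steel tray; their order varies. Origin: centre of its underside, 12 mm above the counter; its top is 17 mm above the counter. Its y axis runs along the row, to the left (+y) as the robot sees it.
- caddy: Fixed open wooden caddy, 90 x 345 mm, 25 mm high; walls, partitions and floor 5 mm thick; four compartments in a row, each 80 x 80 mm inside. Origin: centre of its underside, on the counter; its y axis runs along the row, to the left as the robot sees it (within 0.25 rad of world +y). Compartment centres at y = +127.5, +42.5, -42.5, -127.5 mm, x = 0; their floor 5 mm above the origin.
- cup: White espresso cup with handle, 76 mm across, 58 mm high, standing loose beyond the racks: not part of the job, leave it be. Origin: centre of its underside. (A steel milk pitcher and a tamper stand near it, also beyond the racks, not part of the job.)
There are look-alikes about, which are no part of the job. What is shaped like the mill but green or red is not meant.

How it is judged:
By the outcome, as a careful person would: the job done as asked, in the order asked, and still so for the second after the job is handed in, with the robot touching nothing.
It also fails if it takes over 112 s, if anything falls off the work surface, if the arm or the gripper's body presses on something with over 40 N, if the wrist force passes 120 N, or if a joint passes its speed limit or range.

## Robot

A 7-joint arm with a two-finger parallel gripper is mounted at the origin on the work surface. World frame = base frame: x ahead of the robot, y to its left, z up, the work surface at z = 0. Lengths are in m, angles in rad, forces in N, time in s.
With the tool pointing down it reaches from about 0.425 to 0.875 m from the base axis. Payload 4.7 kg.
Tool frame: the origin (TCP) lies between the finger pads; the fingertips stand 22 mm ahead of it and the grasp point (between the pads) lies 3 mm ahead of it; z points along the fingers, y is the line along which they close (so a half turn about z gives the same grasp; the last joint's range is limited). The gripper opens to 87 mm and grips with 3 to 60 N. Pads are 19 mm wide; open, the fingers measure 117 mm over their backs; the gripper's body (75 mm by 190 mm) begins 51 mm behind the grasp point.
Start: joints at [1.287, 0.321, -0.07, 1.45, 0.023, 1.371, -0.057], TCP at [0.191, -0.621, 0.245] pointing down, gripper open.
Joint ranges: [-2.86, 2.86], [-0.3, 2.09], [-1.38, 1.24], [0.06, 2.45], [-1.56, 4.7], [0.09, 2.05], [-2.69, 2.69]. Speed limits (rad/s): [2.57, 2.57, 3.14, 3.14, 3.14, 3.14, 3.14].

## Interface

Orientations are given as a rotation vector (axis times angle).
In Python, from bench import ctrl gives the robot as it stands. The module is installed in compiled form; this text tells all that it offers.
- The arm moves only by the tool send_rows, never from a script. Its argument "motion" is a list of rows, each an object with "claw": the opening, from -1 (shut) to 1 (fully open); "slide": the shift along the tool's x, y, z in mm, a list of three; "delta_rot": the turn, a rotation vector about the tool's x, y, z in rad, a list of three. In form: [{"claw": claw, "slide": [x, y, z], "delta_rot": [ax, ay, az]}, ...]. A call has 1 to 5 rows; each row is the pose to reach, as a shift and turn from the pose commanded when the call began, along the tool's axes at that moment; what a row does not reach only later rows make up. A row lasts 1/10 s, in which the tool goes at most 50 mm and 8.59 degrees, less where a joint would pass 70% of its speed; a pose out of reach is approached as far as the arm can. A call with a gripper value outside its range is refused whole. The fingers move at their own pace and stop on an object; "grip_force" is the grip in N (left out, the last holds). Time passes only in rows, so rows that repeat a pose let the fingers close. It gives the time, the measured TCP pose, the force, the opening and the grip force at its end, in the units of the state.
- ctrl.get_state(): the state, without advancing time (a new reading comes with each control period).
- ctrl.get_image(name): name is "side" or "top" or "wrist"; returns a dict with "color" (480x640x3 uint8, blue, green, red), "fx", "fy", "cx", "cy" (pixels), "k1" (the pictures are not rectified: a ray, as slopes to the right and down, at radius r is drawn at 1 + k1 r^2 times it, then the intrinsics apply), "pose" (4x4, takes a point from camera to world coordinates). Camera axes: x right, y down, z forward; pixel columns grow to the right and rows downward; lengths in m; the calibration is good to about 2 mm. A picture is of the moment at which its call begins. There is no depth.
- ctrl.close_job(): hands the job in; it is judged then, once.
The state is a dict: "time": time; "joint_positions": joint angles; "qd": joint speeds; "joint_torque": joint torques, N m; "position": TCP position; "tool_rot": TCP orientation; "ft_force": force on the tool from outside, world axes, zero at the start; "torque": the same for the moment, N m; "grip_width": opening from 0.0 (shut) to 1.0 (fully open); "grip_force": force on a finger pad.
Only numpy, scipy, OpenCV 4.12 (cv2) and the standard library are available. Lean on these libraries where they do the work, as an engineer would, in place of code of your own. Each camera call takes 0.05 s, during which the arm holds its last target. There are 200 camera calls.

## Working session

There is one attempt and no reset: what is moved stays moved. The work goes in short steps, Python scripts to look and compute and a tool call to move; the robot and the scene stay as the last step left them, time stands still between calls to the robot, and variables do not carry over. Pictures are saved under pics/ and viewed, at most 14 in all, crops included, and the job is handed in when it is done.

Besides the shell and the picture viewer there is one more tool, called after ">>>" as a command line: name --argument value ..., lists and objects as JSON in quotes. send_rows: Moves the arm, as the interface text tells. Its arguments: {"type":"object","properties":{"motion":{"type":"array","items":{"type":"object","properties":{"claw":{"type":"number"},"slide":{"type":"array","items":{"type":"number"}},"delta_rot":{"type":"array","items":{"type":"number"}}}}},"grip_force":{"type":"number"}},"required":["motion"]}

```bash
mkdir -p pics; cat > h.py <<'E'
import numpy as np, cv2
from bench import ctrl
from scipy.spatial.transform import Rotation as R
def grab(n,f):
    im=ctrl.get_image(n); cv2.imwrite(f'pics/{f}.png',im['color']); np.save(f'pics/{f}.npy',{k:v for k,v in im.items()},allow_pickle=True); return im
def load(f): return np.load(f'pics/{f}.npy',allow_pickle=True).item()
def ray(im,u,v):
    K=np.array([[im['fx'],0,im['cx']],[0,im['fy'],im['cy']],[0,0,1]])
    p=cv2.undistortPoints(np.array([[[u,v]]],float),K,np.array([im['k1'],0,0,0,0.])) [0,0]
    # fixed point refine
    d=np.array([(u-im['cx'])/im['fx'],(v-im['cy'])/im['fy']]); x=d.copy()
    for _ in range(30): x=d/(1+im['k1']*(x@x))
    T=np.array(im['pose']); return T[:3,3],T[:3,:3]@np.array([x[0],x[1],1])
def onz(im,u,v,z):
    o,d=ray(im,u,v); return o+d*(z-o[2])/d[2]
def proj(im,P):
    T=np.array(im['pose']); c=T[:3,:3].T@(np.array(P)-T[:3,3]); x=c[:2]/c[2]; x=x*(1+im['k1']*(x@x))
    return x*[im['fx'],im['fy']]+[im['cx'],im['cy']]
def tri(rays):
    A=0;b=0
    for o,d in rays:
        d=d/np.linalg.norm(d); M=np.eye(3)-np.outer(d,d); A=A+M; b=b+M@o
    return np.linalg.solve(A,b)
E
python3 - <<'E'
from h import *
for n in ('top','side','wrist'):
    im=grab(n,n+'0'); print(n,im['fx'],im['k1'],np.round(im['pose'],3).tolist())
s=ctrl.get_state(); print(s)
E
```

```text
top 589.855448570446 0.008728825630260015 [[0.015, -0.991, 0.136, 0.496], [-1.0, -0.016, -0.004, -0.007], [0.006, -0.136, -0.991, 1.092], [0.0, 0.0, 0.0, 1.0]]
side 432.9872282041971 -0.016661362655772217 [[-0.669, -0.46, 0.584, 0.168], [-0.743, 0.397, -0.539, 0.426], [0.016, -0.795, -0.607, 0.499], [0.0, 0.0, 0.0, 1.0]]
wrist 401.412962280865 -0.030150910618178515 [[0.294, -0.92, -0.26, 0.26], [-0.956, -0.283, -0.078, -0.6], [-0.002, 0.271, -0.962, 0.382], [0.0, 0.0, 0.0, 1.0]]
{'time': 0.15, 'joint_positions': array([ 1.28711015,  0.32165227, -0.07004972,  1.45138635,  0.02259166,
        1.37082187, -0.05690151]), 'qd': array([-0.00021636, -0.00093618, -0.00069514, -0.00294407,  0.0003611 ,
        0.00278661, -0.0005738 ]), 'joint_torque': array([ 2.42889819e-04, -4.91794538e+01, -4.04672669e-01, -3.12878036e+01,
       -6.40864111e-02,  4.04450297e-02,  9.30508781e-05]), 'position': array([ 0.19053752, -0.62103799,  0.243717  ]), 'tool_rot': array([-3.10540294e+00, -4.65801004e-01,  4.84500523e-04]), 'ft_force': array([0.7377492 , 0.19221944, 1.17238017]), 'torque': array([-0.00083095,  0.01853046, -0.01317929]), 'grip_force': 0.0, 'grip_width': 0.9998037948375307}
```

View pics/top0.png

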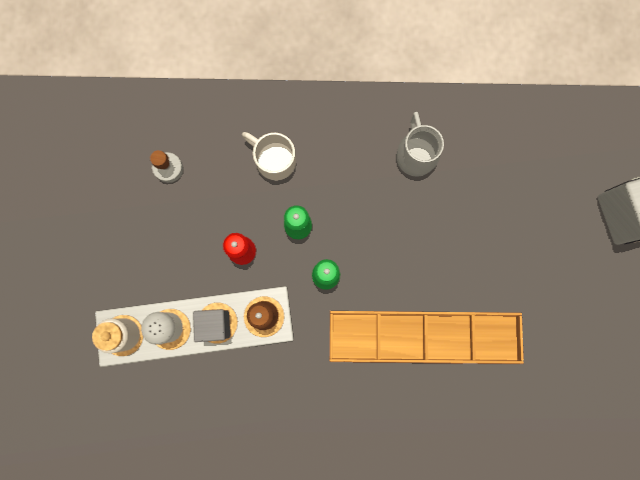

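View pics/side0.png

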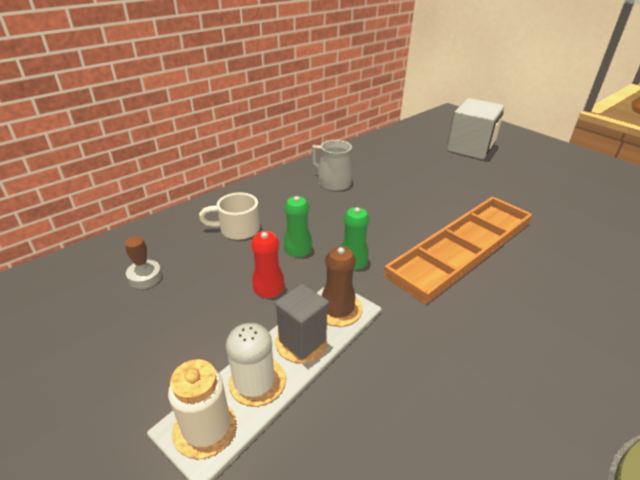

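```bash
python3 - <<'E'
from h import *
t=load('top0');s=load('side0')
a=cv2.resize(t['color'][285:370,90:300],(798,323),interpolation=cv2.INTER_CUBIC) #x3.8
b=cv2.resize(s['color'][235:455,150:390],(300,275),interpolation=cv2.INTER_CUBIC)
cv2.imwrite('pics/c1.png',a); 
cv2.imwrite('pics/c2.png',cv2.resize(s['color'][235:460,150:390],(640,600),interpolation=cv2.INTER_CUBIC)) #x2.667
hsv=cv2.cvtColor(t['color'],cv2.COLOR_BGR2HSV)
m=((hsv[...,0]>8)&(hsv[...,0]<22)&(hsv[...,1]>150)&(hsv[...,2]>120)).astype(np.uint8)
m[:, :325]=0
m=cv2.morphologyEx(m,cv2.MORPH_CLOSE,np.ones((5,5)))
c=max(cv2.findContours(m,0,2)[0],key=cv2.contourArea)
r=cv2.minAreaRect(c);bp=cv2.boxPoints(r)
P=np.array([onz(t,*p,0.025) for p in bp]);print(bp,P.round(4));print('sides',np.linalg.norm(P-np.roll(P,1,0),axis=1),'ctr',P.mean(0))
# height check: side-view
for p in P: print('side proj',proj(s,p).round(1))
hs=cv2.cvtColor(s['color'],cv2.COLOR_BGR2HSV)
m=((hs[...,0]>8)&(hs[...,0]<22)&(hs[...,1]>150)&(hs[...,2]>100)).astype(np.uint8);m[:,:375]=0;m[:,560:]=0;m[:190]=0
c=max(cv2.findContours(m,0,2)[0],key=cv2.contourArea)[:,0]
print('side extreme pts', c[c[:,0].argmin()],c[c[:,0].argmax()],c[c[:,1].argmin()],c[c[:,1].argmax()])
# tray
g=((hsv[...,1]<45)&(hsv[...,2]>150)).astype(np.uint8);g[:285]=0;g[375:]=0;g[:,310:]=0
g=cv2.morphologyEx(g,cv2.MORPH_OPEN,np.ones((3,3)))
pts=np.argwhere(g)[:,::-1].astype(np.float32)
r=cv2.minAreaRect(pts);bp=cv2.boxPoints(r);P=np.array([onz(t,*p,0.012) for p in bp]);print('tray',bp,P.round(4),P.mean(0))
E
```

```text
[[329.577   361.76312]
 [330.00327 310.60834]
 [522.4149  312.2118 ]
 [521.98865 363.36658]] [[ 0.4151 -0.0299  0.025 ]
 [ 0.5051 -0.0295  0.025 ]
 [ 0.5076 -0.375   0.025 ]
 [ 0.4176 -0.3713  0.025 ]]
sides [0.34139851 0.08992229 0.34548039 0.09008854] ctr [ 0.46134934 -0.20142811  0.025     ]
side proj [428.3 294.5]
side proj [385.  266.4]
side proj [492.1 196.3]
side proj [531.3 214.9]
side extreme pts [384 275] [530 216] [492 197] [425 303]
tray [[ 91.83845 311.2882 ]
 [286.24893 285.36682]
 [293.62885 340.7162 ]
 [ 99.21835 366.63757]] [[0.4975 0.401  0.012 ]
 [0.5496 0.0507 0.012 ]
 [0.4504 0.0351 0.012 ]
 [0.3998 0.3811 0.012 ]] [0.47433404 0.21698281 0.012     ]
```

View pics/c1.png

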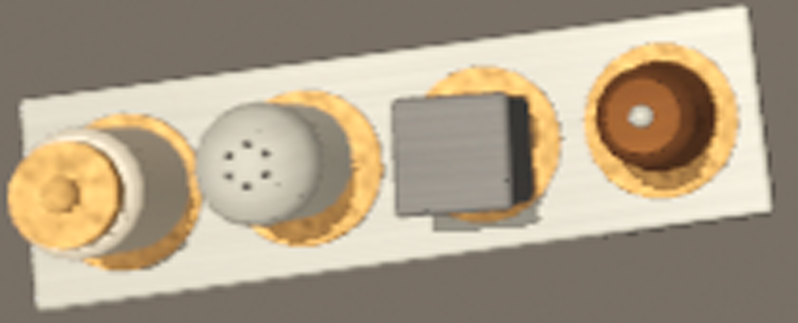

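View pics/c2.png

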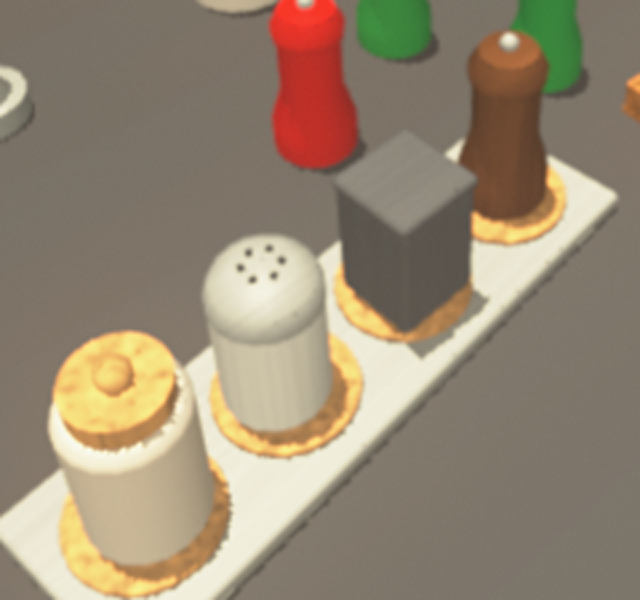

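The crops show the brown mill at top pixel (258,316). Its look-alikes are red (238,248) and green (297,222) and (326,274), which I reject by colour. The jar is at (106,336), the shaker at (155,328) and the tin at (210,325), so the order from the left is jar, shaker, tin, mill. Next I triangulate the tops.

```bash
python3 - <<'E'
from h import *
t=load('top0');s=load('side0')
T=lambda p:(90+p[0]/3.8-.4,285+p[1]/3.8-.4); S=lambda p:(150+p[0]/2.667-.3,235+p[1]/2.667-.3)
for n,a,b in [('jar',(62,190),(113,370)),('shaker',(247,163),(262,264)),('mill',(640,116),(509,41)),
 ('tinBL',(392,99),(403,134)),('tinBR',(507,93),(475,182)),('tinFR',(513,209),(404,227)),('tinFL',(397,214),(336,183))]:
    r=[ray(t,*T(a)),ray(s,*S(b))];P=tri(r); print(n,P.round(4),'res px',(proj(t,P)-T(a)).round(1),(proj(s,P)-S(b)).round(1))
C=np.array([onz(t,*T(p),.012) for p in [(20,100),(747,7),(771,211),(38,308)]]);print('tray',C.round(4),C.mean(0))
d=C[0]+C[3]-C[1]-C[2];print('row dir angle from +y',np.arctan2(-d[0],d[1]), np.linalg.norm(d)/2)
d/=np.linalg.norm(d)
for k,n in zip((1.5,.5,-.5,-1.5),('jar','shaker','tin','mill')): print(n,(C.mean(0)+d*.085*k).round(4))
# coaster heights: mill coaster centre from both views
q=tri([ray(t,*T((661,120))),ray(s,*S((507,188)))]);print('mill coaster tri',q)
a=[onz(t,*T(p),.017) for p in [(392,99)]]
# caddy in side with corner pixels at top rim
for u,v in [(384,275-8),(492,197),(530,214)]: print(onz(s,u,v,.025).round(4))
E
```

```text
jar [0.4602 0.3378 0.1126] res px [-0.2 -0.1] [0.3 0. ]
shaker [0.4724 0.2608 0.1057] res px [0.1 0.1] [-0.1 -0. ]
mill [0.4954 0.0893 0.1275] res px [-0.1 -0.1] [0.2 0. ]
tinBL [0.49   0.1843 0.1275] res px [6.2 6.8] [-11.7  -2.1]
tinBR [0.4898 0.1426 0.0695] res px [7.  8.8] [-13.7  -2.6]
tinFR [0.4647 0.1642 0.0638] res px [-7.2 -7.2] [13.1  1.2]
tinFL [0.4634 0.2045 0.1229] res px [-7.8 -7.1] [14.1  1.3]
tray [[0.4983 0.3956 0.012 ]
 [0.5477 0.0508 0.012 ]
 [0.4514 0.0372 0.012 ]
 [0.4015 0.3806 0.012 ]] [0.47471709 0.21602989 0.012     ]
row dir angle from +y 0.14318461958637121 0.34766834458783263
jar [0.4565 0.3422 0.012 ]
shaker [0.4687 0.2581 0.012 ]
tin [0.4808 0.174  0.012 ]
mill [0.4929 0.0898 0.012 ]
mill coaster tri [0.49266164 0.08904731 0.02185153]
[ 0.5051 -0.027   0.025 ]
[ 0.5063 -0.3722  0.025 ]
[ 0.4209 -0.3723  0.025 ]
```

>>> send_rows --motion '[{"claw": 1, "slide": [35, -22, 0], "delta_rot": [0, 0, -0.14]}, {"claw": 1, "slide": [70, -45, 0], "delta_rot": [0, 0, -0.28]}, {"claw": 1, "slide": [105, -68, 0], "delta_rot": [0, 0, -0.42]}, {"claw": 1, "slide": [140, -90, 0], "delta_rot": [0, 0, -0.56]}, {"claw": 1, "slide": [176, -113, 0], "delta_rot": [0, 0, -0.7]}]'

```text
time: 0.65
position: [0.3265, -0.4603, 0.2443]
tool_rot: [-2.754, -1.511, 0.001]
ft_force: [0.2, -0.9, -0.6]
grip_width: 0.999
grip_force: 0.0
```

```bash
cat >> h.py <<'E'
def go(x,y,z,ang):
    """tool-frame slide (mm) and rot about tool z to put TCP at x,y,z, tool y at angle ang, tool down"""
    s=ctrl.get_state(); M=R.from_rotvec(s['tool_rot']).as_matrix()
    yv=np.array([np.cos(ang),np.sin(ang),0]); zv=np.array([0,0,-1.]); G=np.column_stack([np.cross(yv,zv),yv,zv])
    print('t',round(s['time'],2),'pos',s['position'].round(4),'yang',round(np.arctan2(M[1,1],M[0,1]),4),'w',round(s['grip_width'],3),'gf',round(s['grip_force'],1),'F',s['ft_force'].round(1),'j',s['joint_positions'].round(2))
    print('slide',(1000*M.T@(np.array([x,y,z])-s['position'])).round(1),'rot',R.from_matrix(M.T@G).as_rotvec().round(3))
E
python3 - <<'E'
from h import *
go(.462,-.25,.245,.143)
t=load('top0');s=load('side0')
T=lambda p:(90+p[0]/3.8-.4,285+p[1]/3.8-.4); S=lambda p:(150+p[0]/2.667-.3,235+p[1]/2.667-.3)
Q=[]
for n,a,b in [('tinBR',(507,93),(403,134)),('tinFR',(513,209),(475,182)),('tinFL',(397,214),(404,227)),('tinBL',(392,99),(336,183))]:
    r=[ray(t,*T(a)),ray(s,*S(b))];P=tri(r); Q.append(P);print(n,P.round(4),'res px',(proj(t,P)-T(a)).round(1))
Q=np.array(Q);d=Q[0]+Q[3]-Q[1]-Q[2];print(Q.mean(0),'face normal ang',np.arctan2(d[1],d[0]))
E
```

```text
t 0.65 pos [ 0.3265 -0.4603  0.2443] yang -0.5676 w 0.999 gf 0.0 F [ 0.2 -0.9 -0.6] j [ 1.15  0.15 -0.27  1.66  0.04  1.33  0.31]
slide [250.2   1.2  -0.7] rot [-0.     0.    -0.711]
tinBR [0.505  0.1521 0.0935] res px [-0.4 -0.4]
tinFR [0.455  0.1477 0.0941] res px [-0.5 -0.6]
tinFL [0.4517 0.1965 0.1   ] res px [-0.2 -0.2]
tinBL [0.5003 0.2009 0.0947] res px [0.4 0.4]
[0.47798485 0.17430879 0.09559544] face normal ang 0.09024882404229775
```

>>> send_rows --motion '[{"claw": 1, "slide": [45, 0, 0], "delta_rot": [0, 0, -0.14]}, {"claw": 1, "slide": [90, 0, 0], "delta_rot": [0, 0, -0.28]}, {"claw": 1, "slide": [140, 0, 0], "delta_rot": [0, 0, -0.42]}, {"claw": 1, "slide": [190, 0, 0], "delta_rot": [0, 0, -0.57]}, {"claw": 1, "slide": [240, 1, -1], "delta_rot": [0, 0, -0.71]}]'

```text
time: 1.15
position: [0.4572, -0.2588, 0.2454]
tool_rot: [-2.058, -2.374, 0.001]
ft_force: [1.8, -0.6, 0.4]
grip_width: 1.002
grip_force: 0.0
```

>>> send_rows --motion '[{"claw": 1, "slide": [10, 0, 0], "delta_rot": [0, 0, 0]}, {"claw": 1, "slide": [10, 0, 0], "delta_rot": [0, 0, 0]}]'

```text
time: 1.35
position: [0.456, -0.2483, 0.2455]
tool_rot: [-2.059, -2.372, 0.0]
ft_force: [-1.2, -0.3, -0.2]
grip_width: 0.999
grip_force: 0.0
```

```bash
python3 - <<'E'
from h import *
grab('wrist','w1')
go(.4785,.12,.245,.143)
E
```

```text
t 1.4 pos [ 0.4551 -0.2508  0.2454] yang 0.1373 w 1.0 gf 0.0 F [-1.2 -1.   0.8] j [ 0.93  0.07 -0.5   1.75  0.03  1.33  0.56]
slide [3.641e+02 7.400e+01 1.000e-01] rot [-0.001  0.001 -0.006]
```

View pics/w1.png

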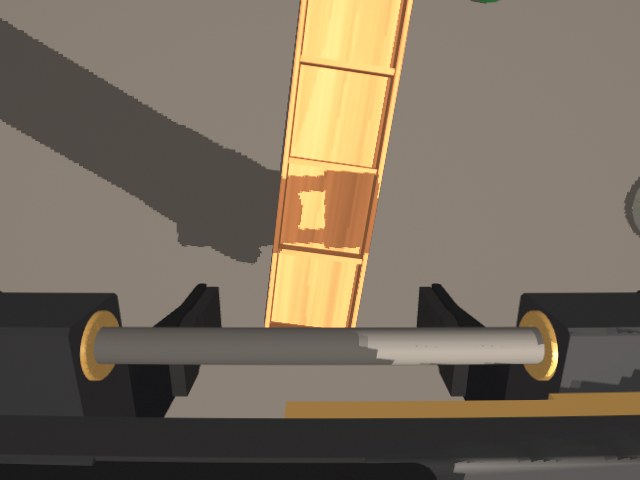

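The wrist picture shows the caddy with its partitions' +x ends at (398,73), (378,170) and (364,255), and -x ends at (300,62), (290,158) and (275,245). I'll triangulate these with the top view and move on to the tray.

```bash
python3 - <<'E'
from h import *
w=load('w1');t=load('top0')
for a,b in [((398,73),(300,62)),((378,170),(290,158)),((364,255),(275,245))]: print(onz(w,*a,.025).round(4),onz(w,*b,.025).round(4))
for a,b in [((398,73),(377.5,312)),((378,170),(424.5,313)),((364,255),(472.5,313)),((300,62),(377.5,361.5)),((290,158),(424.5,362)),((275,245),(472.5,362.5))]: print('tri',tri([ray(w,*a),ray(t,*b)]).round(4))
E
```

```text
[ 0.5031 -0.1191  0.025 ] [ 0.4211 -0.1223  0.025 ]
[ 0.5008 -0.2005  0.025 ] [ 0.4225 -0.2011  0.025 ]
[ 0.502  -0.2797  0.025 ] [ 0.4184 -0.2818  0.025 ]
tri [ 0.5047 -0.1165  0.0112]
tri [ 0.5034 -0.2017  0.0095]
tri [ 0.5054 -0.289   0.0013]
tri [ 0.4169 -0.1179 -0.0039]
tri [ 0.4185 -0.2023  0.0046]
tri [ 0.4146 -0.2956 -0.0217]
```

>>> send_rows --motion '[{"claw": 1, "slide": [45, 9, 0], "delta_rot": [0, 0, 0]}, {"claw": 1, "slide": [90, 18, 0], "delta_rot": [0, 0, 0]}, {"claw": 1, "slide": [135, 27, 0], "delta_rot": [0, 0, 0]}, {"claw": 1, "slide": [180, 36, 0], "delta_rot": [0, 0, 0]}, {"claw": 1, "slide": [225, 46, 0], "delta_rot": [0, 0, 0]}]'

```text
time: 1.9
position: [0.47, -0.0227, 0.2456]
tool_rot: [2.07, 2.362, -0.001]
ft_force: [0.3, -0.1, 0.5]
grip_width: 0.999
grip_force: 0.0
```

>>> send_rows --motion '[{"claw": 1, "slide": [40, 8, 0], "delta_rot": [0, 0, 0]}, {"claw": 1, "slide": [80, 16, 0], "delta_rot": [0, 0, 0]}, {"claw": 1, "slide": [100, 20, 0], "delta_rot": [0, 0, 0]}, {"claw": 1, "slide": [100, 20, 0], "delta_rot": [0, 0, 0]}, {"claw": 1, "slide": [100, 20, 0], "delta_rot": [0, 0, 0]}]'

```text
time: 2.4
position: [0.4767, 0.0778, 0.2453]
tool_rot: [2.068, 2.365, -0.001]
ft_force: [-0.4, 0.3, 0.7]
grip_width: 0.999
grip_force: 0.0
```

```bash
python3 - <<'E'
from h import *
grab('wrist','w2')
go(.4943,.0895,.245,.143)
E
```

```text
t 2.45 pos [0.4767 0.0773 0.2453] yang 0.1327 w 1.0 gf 0.0 F [ 0.4  0.2 -0.9] j [ 0.63 -0.01 -0.83  1.82 -0.01  1.32 -0.07]
slide [ 9.7 19.1  0.2] rot [-0.001  0.001 -0.01 ]
```

View pics/w2.png

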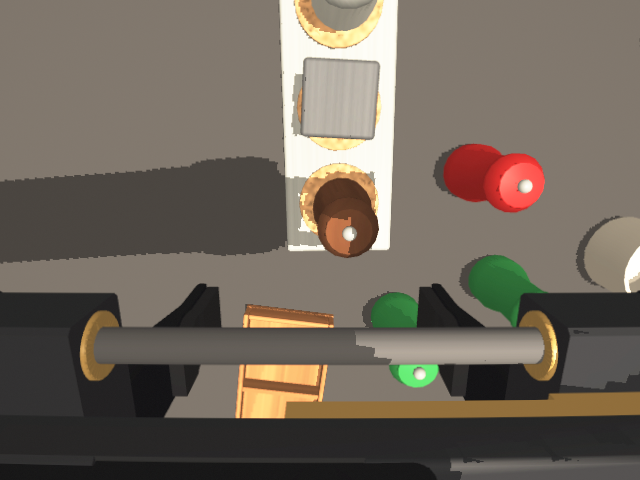

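```bash
python3 - <<'E'
from h import *
w=load('w2');t=load('top0');s=load('side0')
T=lambda p:(90+p[0]/3.8-.4,285+p[1]/3.8-.4)
print('pose',np.round(w['pose'],3).tolist())
S=lambda p:(150+p[0]/2.667-.3,235+p[1]/2.667-.3)
def show(n,a,b,c=None):
    rs=[ray(w,*a),ray(t,*b)];print(n,'w+t',tri(rs).round(4),end=' ')
    if c: P=tri(rs+[ray(s,*c)]);print('all3',P.round(4),[(proj(i,P)-q).round(1).tolist() for i,q in ((w,a),(t,b),(s,c))],end='')
    print()
show('knob',(349,234),T((640,116)),S((509,41)))
show('tray R far',(388,248),T((747,7)),(383,309))
show('tray R near',(289,249),T((771,211)))
show('tinBR',(375,138),T((513,209)) if 0 else T((507,93)),S((403,134)))
show('tinFR',(305,136),T((513,209)),S((475,182)))
show('caddy L far',(333,314),(330,311)); show('caddy L near',(246,306),(330,361.5))
for n,p in [('coaster mill 17',(339,202))]: print(n,onz(w,*p,.017).round(4))
crop=cv2.resize(load('w1')['color'][40:290,250:430],(432*1,600),interpolation=cv2.INTER_CUBIC);cv2.imwrite('pics/c3.png',crop)
E
```

```text
pose [[0.991, 0.129, 0.035, 0.466], [0.134, -0.954, -0.269, 0.151], [-0.001, 0.271, -0.963, 0.384], [0.0, 0.0, 0.0, 1.0]]
knob w+t [0.4947 0.0889 0.1275] all3 [0.4949 0.0892 0.1277] [[1.2, -0.4], [-0.1, 0.2], [0.5, 0.0]]
tray R far w+t [0.5477 0.051  0.0067] all3 [ 0.5257  0.0326 -0.026 ] [[-28.2, 5.1], [10.4, 12.8], [-34.4, -10.3]]
tray R near w+t [0.4514 0.0373 0.0083] 
tinBR w+t [0.5046 0.1513 0.0959] all3 [0.5052 0.1519 0.0934] [[-0.1, -0.5], [-0.3, -0.5], [0.8, 0.0]]
tinFR w+t [0.4554 0.1463 0.0973] all3 [0.4557 0.1471 0.0934] [[-1.1, -1.2], [-0.1, -1.1], [1.0, 0.0]]
caddy L far w+t [ 0.5048 -0.03   -0.0012] 
caddy L near w+t [ 0.4142 -0.0312  0.003 ] 
coaster mill 17 [0.4925 0.091  0.017 ]
```

View pics/c3.png

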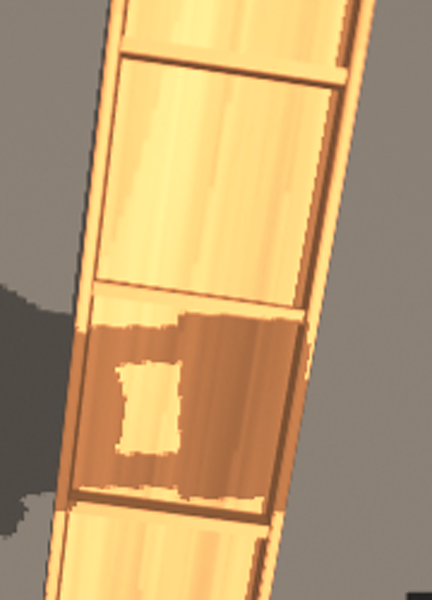

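```bash
python3 - <<'E'
from h import *
w=load('w1');t=load('top0')
for a,b in [((394.5,70),(300.5,58)),((376,170),(289.5,160)),((361.5,263),(277.5,253))]: print(onz(w,*a,.025).round(4),onz(w,*b,.025).round(4))
for a,b in [((394.5,70),(377.5,314)),((361.5,263),(472.5,314)),((300.5,58),(377.5,359.5)),((277.5,253),(472.5,361))]: print('tri',tri([ray(w,*a),ray(t,*b)]).round(4))
E
```

```text
[ 0.4998 -0.1172  0.025 ] [ 0.4211 -0.1192  0.025 ]
[ 0.4991 -0.2007  0.025 ] [ 0.4223 -0.2029  0.025 ]
[ 0.501  -0.2878  0.025 ] [ 0.4216 -0.2892  0.025 ]
tri [ 0.5007 -0.1158  0.017 ]
tri [ 0.5026 -0.2887  0.0174]
tri [ 0.4196 -0.1166  0.0086]
tri [ 0.4278 -0.2573  0.1263]
```

>>> send_rows --motion '[{"claw": 1, "slide": [5, 10, 30], "delta_rot": [0, 0, -0.01]}, {"claw": 1, "slide": [9, 19, 50], "delta_rot": [0, 0, -0.01]}, {"claw": 1, "slide": [9, 19, 70], "delta_rot": [0, 0, -0.01]}, {"claw": 1, "slide": [9, 19, 70], "delta_rot": [0, 0, -0.01]}, {"claw": 1, "slide": [9, 19, 70], "delta_rot": [0, 0, -0.01]}]'

```text
time: 2.95
position: [0.4941, 0.0899, 0.1755]
tool_rot: [-2.056, -2.375, 0.001]
ft_force: [0.5, -0.9, 0.2]
grip_width: 1.002
grip_force: 0.0
```

```bash
python3 - <<'E'
from h import *
go(.4942,.0893,.086,.143)
E
```

```text
t 2.95 pos [0.4941 0.0899 0.1755] yang 0.1441 w 1.002 gf 0.0 F [ 0.5 -0.9  0.2] j [ 0.59  0.12 -0.86  1.88  0.1   1.19 -0.16]
slide [-0.6  0.1 89.5] rot [-0.001  0.     0.001]
```

>>> send_rows --motion '[{"claw": 1, "slide": [0, 0, 25], "delta_rot": [0, 0, 0]}, {"claw": 1, "slide": [0, 0, 50], "delta_rot": [0, 0, 0]}, {"claw": 1, "slide": [0, 0, 75], "delta_rot": [0, 0, 0]}, {"claw": 1, "slide": [0, 0, 89], "delta_rot": [0, 0, 0]}, {"claw": 1, "slide": [0, 0, 89], "delta_rot": [0, 0, 0]}]'

```text
time: 3.45
position: [0.4933, 0.0909, 0.0858]
tool_rot: [-2.053, -2.376, 0.003]
ft_force: [1.3, 0.7, 0.3]
grip_width: 0.999
grip_force: 0.0
```

>>> send_rows --grip_force 20 --motion '[{"claw": -1, "slide": [0, 0, 0], "delta_rot": [0, 0, 0]}, {"claw": -1, "slide": [0, 0, 0], "delta_rot": [0, 0, 0]}, {"claw": -1, "slide": [0, 0, 0], "delta_rot": [0, 0, 0]}, {"claw": -1, "slide": [0, 0, 0], "delta_rot": [0, 0, 0]}, {"claw": -1, "slide": [0, 0, 0], "delta_rot": [0, 0, 0]}]'

```text
time: 3.95
position: [0.4942, 0.0917, 0.0869]
tool_rot: [2.052, 2.378, 0.0]
ft_force: [-0.0, 0.2, 0.2]
grip_width: 0.63
grip_force: 0.0
```

>>> send_rows --motion '[{"claw": -1, "slide": [0, 0, 0], "delta_rot": [0, 0, 0]}, {"claw": -1, "slide": [0, 0, 0], "delta_rot": [0, 0, 0]}, {"claw": -1, "slide": [0, 0, 0], "delta_rot": [0, 0, 0]}]'

```text
time: 4.25
position: [0.4943, 0.0918, 0.0867]
tool_rot: [2.052, 2.378, 0.001]
ft_force: [1.9, 0.2, 0.8]
grip_width: 0.485
grip_force: 20.0
```

>>> send_rows --motion '[{"claw": -1, "slide": [0, 0, -10], "delta_rot": [0, 0, 0]}, {"claw": -1, "slide": [0, 0, -30], "delta_rot": [0, 0, 0]}, {"claw": -1, "slide": [0, 0, -60], "delta_rot": [0, 0, 0]}, {"claw": -1, "slide": [0, 0, -95], "delta_rot": [0, 0, 0]}, {"claw": -1, "slide": [0, 0, -125], "delta_rot": [0, 0, 0]}]'

```text
time: 4.75
position: [0.4935, 0.092, 0.2133]
tool_rot: [-2.052, -2.379, 0.0]
ft_force: [0.4, -0.2, -1.7]
grip_width: 0.487
grip_force: 20.0
```

```bash
python3 - <<'E'
from h import *
grab('side','s1')
go(.461,-.074,.21,.007)
E
```

```text
t 4.8 pos [0.4963 0.0928 0.2182] yang 0.1478 w 0.486 gf 20.0 F [2.1 1.2 1. ] j [ 0.61  0.07 -0.87  1.82  0.06  1.27 -0.13]
slide [-159.8  -59.5    8. ] rot [0.007 0.001 0.141]
```

View pics/s1.png

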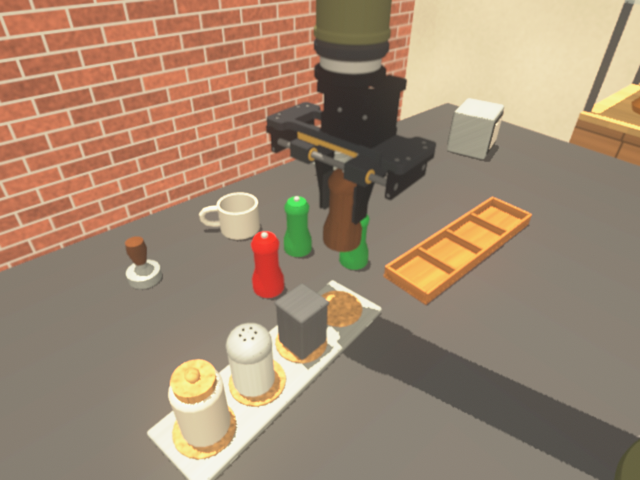

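The mill hangs upright in the hand at side pixel (343,215), and its coaster at (340,308) is empty. Now I carry it to the left compartment.

>>> send_rows --motion '[{"claw": -1, "slide": [-35, -13, 0], "delta_rot": [0, 0, 0.04]}, {"claw": -1, "slide": [-75, -28, 0], "delta_rot": [0, 0, 0.08]}, {"claw": -1, "slide": [-115, -44, 0], "delta_rot": [0, 0, 0.12]}, {"claw": -1, "slide": [-145, -55, 0], "delta_rot": [0, 0, 0.14]}, {"claw": -1, "slide": [-157, -59, 0], "delta_rot": [0, 0, 0.14]}]'

```text
time: 5.3
position: [0.4572, -0.0759, 0.2114]
tool_rot: [2.219, 2.223, -0.003]
ft_force: [0.7, -0.0, -2.1]
grip_width: 0.481
grip_force: 20.0
```

>>> send_rows --motion '[{"claw": -1, "slide": [0, 0, 0], "delta_rot": [0, 0, 0]}, {"claw": -1, "slide": [0, 0, 30], "delta_rot": [0, 0, 0]}, {"claw": -1, "slide": [0, 0, 60], "delta_rot": [0, 0, 0]}, {"claw": -1, "slide": [0, 0, 80], "delta_rot": [0, 0, 0]}, {"claw": -1, "slide": [0, 0, 90], "delta_rot": [0, 0, 0]}]'

```text
time: 5.8
position: [0.4578, -0.0695, 0.1198]
tool_rot: [-2.207, -2.231, 0.001]
ft_force: [-0.6, 0.2, -1.2]
grip_width: 0.485
grip_force: 20.0
```

```bash
python3 - <<'E'
from h import *
go(.461,-.0715,.075,.007)
E
```

```text
t 5.8 pos [ 0.4578 -0.0695  0.1198] yang 0.0107 w 0.485 gf 20.0 F [-0.6  0.2 -1.2] j [ 0.79  0.07 -0.71  2.03  0.05  1.07  0.07]
slide [-2.2  3.3 44.8] rot [-0.003 -0.002  0.004]
```

>>> send_rows --motion '[{"claw": -1, "slide": [-2, 3, 15], "delta_rot": [0, 0, 0]}, {"claw": -1, "slide": [-2, 3, 28], "delta_rot": [0, 0, 0]}, {"claw": -1, "slide": [-2, 3, 36], "delta_rot": [0, 0, 0]}, {"claw": -1, "slide": [-2, 3, 41], "delta_rot": [0, 0, 0]}, {"claw": -1, "slide": [-2, 3, 43], "delta_rot": [0, 0, 0]}]'

```text
time: 6.3
position: [0.4616, -0.0739, 0.0784]
tool_rot: [-2.213, -2.229, 0.0]
ft_force: [-0.6, -0.8, -1.9]
grip_width: 0.488
grip_force: 20.0
```

>>> send_rows --motion '[{"claw": -1, "slide": [0, 0, 0.5], "delta_rot": [0, 0, 0]}, {"claw": -1, "slide": [0, 0, 1], "delta_rot": [0, 0, 0]}, {"claw": -1, "slide": [0, 0, 1], "delta_rot": [0, 0, 0]}]'

```text
time: 6.6
position: [0.4619, -0.0743, 0.0779]
tool_rot: [2.213, 2.229, 0.0]
ft_force: [-0.5, -0.1, -1.5]
grip_width: 0.483
grip_force: 20.0
```

```bash
python3 - <<'E'
from h import *
go(.461,-.0715,.0747,.007)
E
```

```text
t 6.6 pos [ 0.4619 -0.0743  0.0779] yang 0.0069 w 0.483 gf 20.0 F [-0.5 -0.1 -1.5] j [ 0.77  0.14 -0.7   2.06  0.11  0.98  0.02]
slide [ 2.8 -0.9  3.2] rot [ 0.001  0.    -0.   ]
```

>>> send_rows --motion '[{"claw": -1, "slide": [1, 0, 1], "delta_rot": [0, 0, 0]}, {"claw": -1, "slide": [1, 0, 2], "delta_rot": [0, 0, 0]}, {"claw": -1, "slide": [1, 0, 3], "delta_rot": [0, 0, 0]}, {"claw": -1, "slide": [1, 0, 3], "delta_rot": [0, 0, 0]}]'

```text
time: 7.0
position: [0.462, -0.0729, 0.0751]
tool_rot: [2.213, 2.229, 0.0]
ft_force: [-1.2, 1.5, 4.5]
grip_width: 0.486
grip_force: 20.0
```

>>> send_rows --motion '[{"claw": -1, "slide": [0, 0, 0.5], "delta_rot": [0, 0, 0]}, {"claw": -1, "slide": [0, 0, 0.5], "delta_rot": [0, 0, 0]}]'

```text
time: 7.2
position: [0.4622, -0.0728, 0.075]
tool_rot: [2.213, 2.229, 0.001]
ft_force: [-2.4, 1.3, 7.9]
grip_width: 0.484
grip_force: 20.0
```

>>> send_rows --motion '[{"claw": 0.5, "slide": [0, 0, 0], "delta_rot": [0, 0, 0]}, {"claw": 1, "slide": [0, 0, 0], "delta_rot": [0, 0, 0]}, {"claw": 1, "slide": [0, 0, 0], "delta_rot": [0, 0, 0]}, {"claw": 1, "slide": [0, 0, 0], "delta_rot": [0, 0, 0]}, {"claw": 1, "slide": [0, 0, 0], "delta_rot": [0, 0, 0]}]'

```text
time: 7.7
position: [0.4615, -0.0733, 0.0739]
tool_rot: [-2.214, -2.229, 0.0]
ft_force: [-0.2, -0.3, -0.3]
grip_width: 0.855
grip_force: 0.0
```

>>> send_rows --motion '[{"claw": 1, "slide": [0, 0, -15], "delta_rot": [0, 0, 0]}, {"claw": 1, "slide": [0, 0, -40], "delta_rot": [0, 0, 0]}, {"claw": 1, "slide": [0, 0, -80], "delta_rot": [0, 0, 0]}, {"claw": 1, "slide": [0, 0, -120], "delta_rot": [0, 0, 0]}, {"claw": 1, "slide": [0, 0, -150], "delta_rot": [0, 0, 0]}]'

```text
time: 8.2
position: [0.4621, -0.0731, 0.2265]
tool_rot: [2.212, 2.228, 0.001]
ft_force: [0.6, -0.2, -0.6]
grip_width: 0.998
grip_force: 0.0
```

```bash
python3 - <<'E'
from h import *
go(.480,.1744,.225,.090)
im=grab('top','t1'); g=cv2.cvtColor(im['color'],cv2.COLOR_BGR2GRAY)
E
```

```text
t 8.2 pos [ 0.4621 -0.0731  0.2265] yang 0.0072 w 0.998 gf 0.0 F [ 0.6 -0.2 -0.6] j [ 0.82 -0.04 -0.7   1.89 -0.03  1.28  0.14]
slide [247.4  19.7   1.2] rot [ 0.002  0.001 -0.083]
```

>>> send_rows --motion '[{"claw": 1, "slide": [45, 3, 0], "delta_rot": [0, 0, -0.02]}, {"claw": 1, "slide": [95, 7, 0], "delta_rot": [0, 0, -0.04]}, {"claw": 1, "slide": [145, 11, 0], "delta_rot": [0, 0, -0.06]}, {"claw": 1, "slide": [195, 15, 0], "delta_rot": [0, 0, -0.083]}, {"claw": 1, "slide": [240, 18, 0], "delta_rot": [0, 0, -0.083]}]'

```text
time: 8.75
position: [0.4777, 0.1692, 0.2241]
tool_rot: [2.118, 2.319, 0.001]
ft_force: [1.2, 0.1, 0.5]
grip_width: 0.997
grip_force: 0.0
```

>>> send_rows --motion '[{"claw": 1, "slide": [8, 0, 0], "delta_rot": [0, 0, 0]}, {"claw": 1, "slide": [8, 0, 20], "delta_rot": [0, 0, 0]}, {"claw": 1, "slide": [8, 0, 50], "delta_rot": [0, 0, 0]}, {"claw": 1, "slide": [8, 0, 70], "delta_rot": [0, 0, 0]}, {"claw": 1, "slide": [8, 0, 70], "delta_rot": [0, 0, 0]}]'

```text
time: 9.25
position: [0.4751, 0.1735, 0.1511]
tool_rot: [-2.117, -2.316, 0.008]
ft_force: [-0.5, -0.1, 0.6]
grip_width: 0.998
grip_force: 0.0
```

```bash
python3 - <<'E'
from h import *
go(.478,.175,.070,.092)
grab('wrist','w3')
E
```

```text
t 9.25 pos [0.4751 0.1735 0.1511] yang 0.0898 w 0.998 gf 0.0 F [-0.5 -0.1  0.6] j [ 0.5   0.19 -0.97  1.89  0.17  1.16 -0.44]
slide [ 1.3  3.5 81.1] rot [-0.006  0.001 -0.002]
```

View pics/w3.png

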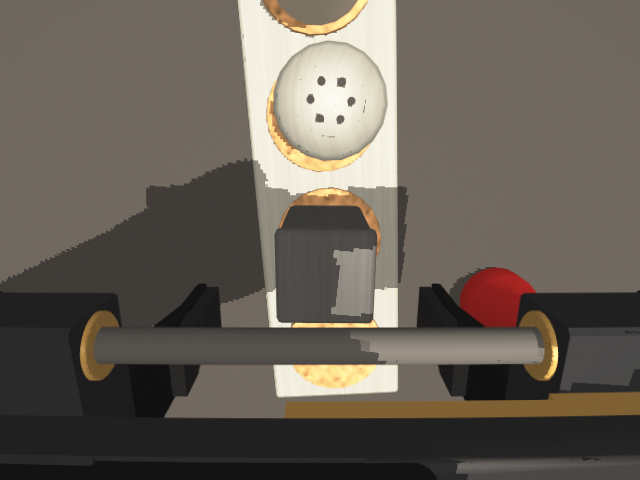

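```bash
python3 - <<'E'
from h import *
t=load('top0')
for p in [(234,244),(296,216),(326,272)]: print(onz(t,*p,.11).round(4))
w=load('w3');print('shaker centre',onz(w,330,101,.1).round(4),tri([ray(w,330.5,100),ray(t,154.6,327.5)]).round(4))
E
```

```text
[0.6125 0.1345 0.11  ]
[0.6618 0.0318 0.11  ]
[ 0.568  -0.0202  0.11  ]
shaker centre [0.471  0.2602 0.1   ] [0.4718 0.2603 0.1074]
```

>>> send_rows --motion '[{"claw": 1, "slide": [1, 3, 20], "delta_rot": [-0.006, 0, 0]}, {"claw": 1, "slide": [1, 3, 45], "delta_rot": [-0.006, 0, 0]}, {"claw": 1, "slide": [1, 3, 68], "delta_rot": [-0.006, 0, 0]}, {"claw": 1, "slide": [1, 3, 81], "delta_rot": [-0.006, 0, 0]}, {"claw": 1, "slide": [1, 3, 81], "delta_rot": [-0.006, 0, 0]}]'

```text
time: 9.8
position: [0.4797, 0.1757, 0.0724]
tool_rot: [2.118, 2.317, 0.005]
ft_force: [-0.3, 0.5, 1.0]
grip_width: 1.004
grip_force: 0.0
```

>>> send_rows --motion '[{"claw": -1, "slide": [0, 0, 0], "delta_rot": [0, 0, 0]}, {"claw": -1, "slide": [0, 0, 0], "delta_rot": [0, 0, 0]}, {"claw": -1, "slide": [0, 0, 0], "delta_rot": [0, 0, 0]}, {"claw": -1, "slide": [0, 0, 0], "delta_rot": [0, 0, 0]}, {"claw": -1, "slide": [0, 0, 0], "delta_rot": [0, 0, 0]}]'

```text
time: 10.3
position: [0.4802, 0.1762, 0.0734]
tool_rot: [2.116, 2.316, 0.007]
ft_force: [-0.9, -0.3, 0.6]
grip_width: 0.628
grip_force: 0.5
```

>>> send_rows --motion '[{"claw": -1, "slide": [0, 0, 0], "delta_rot": [0, 0, 0]}, {"claw": -1, "slide": [0, 0, 0], "delta_rot": [0, 0, 0]}, {"claw": -1, "slide": [0, 0, 0], "delta_rot": [0, 0, 0]}]'

```text
time: 10.6
position: [0.48, 0.1761, 0.0732]
tool_rot: [2.116, 2.316, 0.006]
ft_force: [-1.7, 0.1, 3.8]
grip_width: 0.6
grip_force: 20.0
```

>>> send_rows --motion '[{"claw": -1, "slide": [0, 0, -10], "delta_rot": [0, 0, 0]}, {"claw": -1, "slide": [0, 0, -30], "delta_rot": [0, 0, 0]}, {"claw": -1, "slide": [0, 0, -70], "delta_rot": [0, 0, 0]}, {"claw": -1, "slide": [0, 0, -115], "delta_rot": [0, 0, 0]}, {"claw": -1, "slide": [0, 0, -155], "delta_rot": [0, 0, 0]}]'

```text
time: 11.1
position: [0.479, 0.1765, 0.2301]
tool_rot: [2.115, 2.317, 0.008]
ft_force: [1.5, -0.1, -1.2]
grip_width: 0.595
grip_force: 20.0
```

```bash
python3 - <<'E'
from h import *
go(.461,-.159,.23,.007)
E
```

```text
t 11.1 pos [0.479  0.1765 0.2301] yang 0.0908 w 0.595 gf 20.0 F [ 1.5 -0.1 -1.2] j [ 0.55  0.1  -1.    1.79  0.09  1.29 -0.38]
slide [-3.325e+02 -4.830e+01 -2.000e-01] rot [ 0.007 -0.     0.084]
```

>>> send_rows --motion '[{"claw": -1, "slide": [-35, -5, 0], "delta_rot": [0, 0, 0.02]}, {"claw": -1, "slide": [-75, -11, 0], "delta_rot": [0, 0, 0.04]}, {"claw": -1, "slide": [-115, -17, 0], "delta_rot": [0.004, 0, 0.06]}, {"claw": -1, "slide": [-160, -23, 0], "delta_rot": [0.007, 0, 0.084]}, {"claw": -1, "slide": [-200, -29, 0], "delta_rot": [0.007, 0, 0.084]}]'

```text
time: 11.6
position: [0.4679, -0.0278, 0.2283]
tool_rot: [2.215, 2.227, -0.001]
ft_force: [0.7, -0.2, -2.3]
grip_width: 0.592
grip_force: 20.0
```

>>> send_rows --motion '[{"claw": -1, "slide": [-40, -2, 0], "delta_rot": [0, 0, 0]}, {"claw": -1, "slide": [-80, -5, 0], "delta_rot": [0, 0, 0]}, {"claw": -1, "slide": [-115, -7, 0], "delta_rot": [0, 0, 0]}, {"claw": -1, "slide": [-133, -8, 0], "delta_rot": [0, 0, 0]}, {"claw": -1, "slide": [-133, -8, 0], "delta_rot": [0, 0, 0]}]'

```text
time: 12.1
position: [0.4605, -0.1612, 0.2277]
tool_rot: [-2.219, -2.222, 0.001]
ft_force: [0.0, 0.5, -2.3]
grip_width: 0.597
grip_force: 20.0
```

```bash
python3 - <<'E'
from h import *
go(.461,-.159,.067,.007)
E
```

```text
t 12.1 pos [ 0.4605 -0.1612  0.2277] yang 0.0016 w 0.597 gf 20.0 F [ 0.   0.5 -2.3] j [ 0.93  0.01 -0.65  1.84  0.01  1.29  0.28]
slide [  2.1   0.7 160.7] rot [-0.001 -0.    -0.005]
```

>>> send_rows --motion '[{"claw": -1, "slide": [2, 0, 40], "delta_rot": [0, 0, -0.005]}, {"claw": -1, "slide": [2, 0, 85], "delta_rot": [0, 0, -0.005]}, {"claw": -1, "slide": [2, 1, 125], "delta_rot": [0, 0, -0.005]}, {"claw": -1, "slide": [2, 1, 150], "delta_rot": [0, 0, -0.005]}, {"claw": -1, "slide": [2, 1, 160], "delta_rot": [0, 0, -0.005]}]'

```text
time: 12.6
position: [0.4605, -0.1537, 0.0655]
tool_rot: [-2.202, -2.233, 0.001]
ft_force: [-0.6, 0.3, -1.3]
grip_width: 0.595
grip_force: 20.0
```

>>> send_rows --motion '[{"claw": -1, "slide": [0, 0, 1], "delta_rot": [0, 0, 0]}, {"claw": -1, "slide": [0, 0, 2], "delta_rot": [0, 0, 0]}, {"claw": -1, "slide": [0, 0, 3], "delta_rot": [0, 0, 0]}, {"claw": -1, "slide": [0, 0, 3], "delta_rot": [0, 0, 0]}]'

```text
time: 13.0
position: [0.4628, -0.157, 0.0661]
tool_rot: [2.208, 2.232, -0.0]
ft_force: [0.8, 0.3, -1.3]
grip_width: 0.595
grip_force: 20.0
```

>>> send_rows --motion '[{"claw": -1, "slide": [0, 0, 1.5], "delta_rot": [0, 0, 0]}, {"claw": -1, "slide": [0, 0, 3], "delta_rot": [0, 0, 0]}, {"claw": -1, "slide": [0, 0, 4], "delta_rot": [0, 0, 0]}, {"claw": -1, "slide": [0, 0, 4], "delta_rot": [0, 0, 0]}]'

```text
time: 13.4
position: [0.462, -0.1569, 0.0614]
tool_rot: [-2.209, -2.233, 0.002]
ft_force: [-2.9, 0.4, 4.0]
grip_width: 0.593
grip_force: 20.0
```

>>> send_rows --motion '[{"claw": -1, "slide": [0, 0, 0.5], "delta_rot": [0, 0, 0]}, {"claw": -1, "slide": [0, 0, 0.5], "delta_rot": [0, 0, 0]}, {"claw": -1, "slide": [0, 0, 0.5], "delta_rot": [0, 0, 0]}]'

```text
time: 13.7
position: [0.462, -0.1568, 0.0613]
tool_rot: [-2.209, -2.233, 0.002]
ft_force: [-3.0, 0.7, 8.5]
grip_width: 0.594
grip_force: 20.0
```

>>> send_rows --motion '[{"claw": 0.5, "slide": [0, 0, 0], "delta_rot": [0, 0, 0]}, {"claw": 1, "slide": [0, 0, 0], "delta_rot": [0, 0, 0]}, {"claw": 1, "slide": [0, 0, 0], "delta_rot": [0, 0, 0]}, {"claw": 1, "slide": [0, 0, 0], "delta_rot": [0, 0, 0]}, {"claw": 1, "slide": [0, 0, 0], "delta_rot": [0, 0, 0]}]'

```text
time: 14.2
position: [0.4619, -0.1567, 0.0602]
tool_rot: [-2.209, -2.233, 0.001]
ft_force: [0.2, 0.5, -0.1]
grip_width: 0.949
grip_force: 0.0
```

>>> send_rows --motion '[{"claw": 1, "slide": [0, 0, -15], "delta_rot": [0, 0, 0]}, {"claw": 1, "slide": [0, 0, -40], "delta_rot": [0, 0, 0]}, {"claw": 1, "slide": [0, 0, -80], "delta_rot": [0, 0, 0]}, {"claw": 1, "slide": [0, 0, -125], "delta_rot": [0, 0, 0]}, {"claw": 1, "slide": [0, 0, -165], "delta_rot": [0, 0, 0]}]'

```text
time: 14.7
position: [0.4623, -0.1564, 0.2286]
tool_rot: [2.208, 2.234, -0.0]
ft_force: [0.2, -0.9, 0.3]
grip_width: 0.995
grip_force: 0.0
```

```bash
python3 - <<'E'
from h import *
go(.472,.255,.22,.143)
E
```

```text
t 14.7 pos [ 0.4623 -0.1564  0.2286] yang 0.0118 w 0.995 gf 0.0 F [ 0.2 -0.9  0.3] j [ 0.94  0.01 -0.66  1.84  0.01  1.29  0.28]
slide [411.2  14.5   8.3] rot [ 0.001  0.001 -0.131]
```

>>> send_rows --motion '[{"claw": 1, "slide": [40, 1, 0], "delta_rot": [0, 0, -0.03]}, {"claw": 1, "slide": [85, 3, 0], "delta_rot": [0, 0, -0.06]}, {"claw": 1, "slide": [130, 5, 0], "delta_rot": [0, 0, -0.1]}, {"claw": 1, "slide": [170, 6, 0], "delta_rot": [0, 0, -0.131]}, {"claw": 1, "slide": [210, 7, 0], "delta_rot": [0, 0, -0.131]}]'

```text
time: 15.2
position: [0.4666, 0.0553, 0.2266]
tool_rot: [2.056, 2.374, -0.001]
ft_force: [0.8, 0.1, -0.2]
grip_width: 1.002
grip_force: 0.0
```

>>> send_rows --motion '[{"claw": 1, "slide": [45, 7, 0], "delta_rot": [0, 0, 0]}, {"claw": 1, "slide": [90, 15, 0], "delta_rot": [0, 0, 0]}, {"claw": 1, "slide": [135, 23, 0], "delta_rot": [0, 0, 0]}, {"claw": 1, "slide": [175, 29, 0], "delta_rot": [0, 0, 0]}, {"claw": 1, "slide": [198, 33, 0], "delta_rot": [0, 0, 0]}]'

```text
time: 15.7
position: [0.4704, 0.258, 0.2268]
tool_rot: [-2.052, -2.377, -0.003]
ft_force: [0.2, -0.1, -0.5]
grip_width: 1.0
grip_force: 0.0
```

>>> send_rows --motion '[{"claw": 1, "slide": [0, 0, 20], "delta_rot": [0, 0, 0]}, {"claw": 1, "slide": [0, 0, 50], "delta_rot": [0, 0, 0]}, {"claw": 1, "slide": [0, 0, 65], "delta_rot": [0, 0, 0]}, {"claw": 1, "slide": [0, 0, 65], "delta_rot": [0, 0, 0]}, {"claw": 1, "slide": [0, 0, 65], "delta_rot": [0, 0, 0]}]'

```text
time: 16.2
position: [0.4717, 0.2541, 0.1613]
tool_rot: [-2.058, -2.373, -0.0]
ft_force: [0.2, 0.0, -0.1]
grip_width: 0.998
grip_force: 0.0
```

```bash
python3 - <<'E'
from h import *
go(.472,.2605,.070,.143)
grab('wrist','w4')
E
```

```text
t 16.2 pos [0.4717 0.2541 0.1613] yang 0.1417 w 0.998 gf 0.0 F [ 0.2  0.  -0.1] j [ 0.38  0.28 -1.05  1.81  0.26  1.2  -0.61]
slide [ 6.2  1.2 91.3] rot [-0.    -0.001 -0.001]
```

View pics/w4.png

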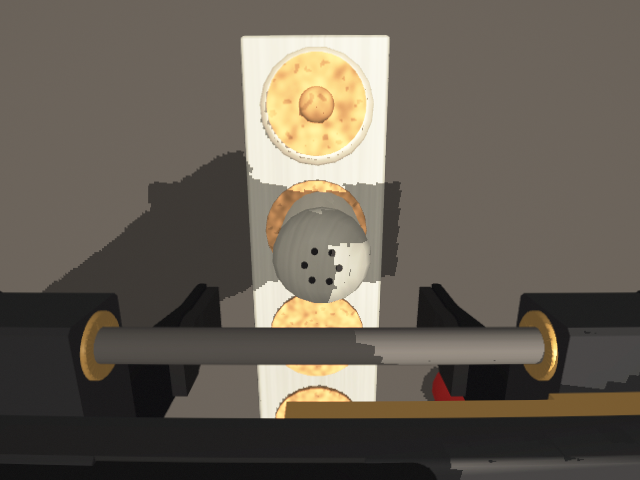

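The shaker at (321,254) is centred between the fingers, and the jar knob is at (317,104).

```bash
python3 - <<'E'
from h import *
w=load('w4');t=load('top0')
print('shaker',onz(w,321,265,.105).round(4),'jar knob',tri([ray(w,317,103),ray(t,105.9,334.6)]).round(4),onz(w,317,102,.117).round(4))
E
```

```text
shaker [0.4706 0.2618 0.105 ] jar knob [0.4587 0.3392 0.1076] [0.4577 0.3389 0.117 ]
```

>>> send_rows --motion '[{"claw": 1, "slide": [6, 1, 20], "delta_rot": [0, 0, 0]}, {"claw": 1, "slide": [6, 1, 45], "delta_rot": [0, 0, 0]}, {"claw": 1, "slide": [6, 1, 75], "delta_rot": [0, 0, 0]}, {"claw": 1, "slide": [6, 1, 91], "delta_rot": [0, 0, 0]}, {"claw": 1, "slide": [6, 1, 91], "delta_rot": [0, 0, 0]}]'

```text
time: 16.75
position: [0.4707, 0.2594, 0.0684]
tool_rot: [-2.057, -2.371, 0.005]
ft_force: [0.3, -1.6, 1.2]
grip_width: 1.003
grip_force: 0.0
```

>>> send_rows --motion '[{"claw": -1, "slide": [0, 0, 0], "delta_rot": [0, 0, 0]}, {"claw": -1, "slide": [0, 0, 0], "delta_rot": [0, 0, 0]}, {"claw": -1, "slide": [0, 0, 0], "delta_rot": [0, 0, 0]}, {"claw": -1, "slide": [0, 0, 0], "delta_rot": [0, 0, 0]}, {"claw": -1, "slide": [0, 0, 0], "delta_rot": [0, 0, 0]}]'

```text
time: 17.25
position: [0.4717, 0.2602, 0.0699]
tool_rot: [-2.058, -2.373, -0.0]
ft_force: [1.2, 0.8, 1.1]
grip_width: 0.633
grip_force: 0.6
```

>>> send_rows --motion '[{"claw": -1, "slide": [0, 0, 0], "delta_rot": [0, 0, 0]}, {"claw": -1, "slide": [0, 0, 0], "delta_rot": [0, 0, 0]}, {"claw": -1, "slide": [0, 0, 0], "delta_rot": [0, 0, 0]}]'

```text
time: 17.55
position: [0.4718, 0.2603, 0.0698]
tool_rot: [-2.058, -2.373, -0.0]
ft_force: [0.8, 0.2, 3.0]
grip_width: 0.623
grip_force: 20.0
```

>>> send_rows --motion '[{"claw": -1, "slide": [0, 0, -10], "delta_rot": [0, 0, 0]}, {"claw": -1, "slide": [0, 0, -30], "delta_rot": [0, 0, 0]}, {"claw": -1, "slide": [0, 0, -70], "delta_rot": [0, 0, 0]}, {"claw": -1, "slide": [0, 0, -115], "delta_rot": [0, 0, 0]}, {"claw": -1, "slide": [0, 0, -160], "delta_rot": [0, 0, 0]}]'

```text
time: 18.05
position: [0.4704, 0.2599, 0.2307]
tool_rot: [-2.056, -2.373, 0.003]
ft_force: [0.7, -0.3, -1.7]
grip_width: 0.617
grip_force: 20.0
```

```bash
python3 - <<'E'
from h import *
go(.4615,-.244,.23,.007)
E
```

```text
t 18.05 pos [0.4704 0.2599 0.2307] yang 0.1429 w 0.617 gf 20.0 F [ 0.7 -0.3 -1.7] j [ 0.41  0.22 -1.08  1.72  0.2   1.32 -0.57]
slide [-497.5  -80.5    0.9] rot [-0.003  0.     0.136]
```

>>> send_rows --motion '[{"claw": -1, "slide": [-35, -6, 0], "delta_rot": [0, 0, 0.03]}, {"claw": -1, "slide": [-75, -12, 0], "delta_rot": [0, 0, 0.06]}, {"claw": -1, "slide": [-115, -18, 0], "delta_rot": [0, 0, 0.1]}, {"claw": -1, "slide": [-160, -26, 0], "delta_rot": [0, 0, 0.136]}, {"claw": -1, "slide": [-200, -32, 0], "delta_rot": [0, 0, 0.136]}]'

```text
time: 18.55
position: [0.4671, 0.0556, 0.2294]
tool_rot: [-2.216, -2.227, 0.003]
ft_force: [1.0, -0.9, -1.9]
grip_width: 0.618
grip_force: 20.0
```

>>> send_rows --motion '[{"claw": -1, "slide": [-40, -1, 0], "delta_rot": [0, 0, 0]}, {"claw": -1, "slide": [-80, -2, 0], "delta_rot": [0, 0, 0]}, {"claw": -1, "slide": [-120, -3, 0], "delta_rot": [0, 0, 0]}, {"claw": -1, "slide": [-160, -4, 0], "delta_rot": [0, 0, 0]}, {"claw": -1, "slide": [-200, -5, 0], "delta_rot": [0, 0, 0]}]'

```text
time: 19.05
position: [0.4636, -0.1435, 0.2294]
tool_rot: [-2.213, -2.228, 0.002]
ft_force: [1.0, 0.3, -2.0]
grip_width: 0.623
grip_force: 20.0
```

>>> send_rows --motion '[{"claw": -1, "slide": [-35, -1, 0], "delta_rot": [0, 0, 0]}, {"claw": -1, "slide": [-70, -2, 0], "delta_rot": [0, 0, 0]}, {"claw": -1, "slide": [-95, -2, 0], "delta_rot": [0, 0, 0]}, {"claw": -1, "slide": [-101, -2, 0], "delta_rot": [0, 0, 0]}, {"claw": -1, "slide": [-101, -2, 0], "delta_rot": [0, 0, 0]}]'

```text
time: 19.55
position: [0.4625, -0.2435, 0.2289]
tool_rot: [-2.214, -2.225, 0.0]
ft_force: [0.2, 0.3, -2.3]
grip_width: 0.618
grip_force: 20.0
```

```bash
python3 - <<'E'
from h import *
go(.4615,-.244,.0625,.007)
E
```

```text
t 19.55 pos [ 0.4625 -0.2435  0.2289] yang 0.0047 w 0.618 gf 20.0 F [ 0.2  0.3 -2.3] j [ 1.04  0.1  -0.64  1.77  0.06  1.3   0.39]
slide [ -0.7  -0.7 166.4] rot [-0.002 -0.002 -0.002]
```

>>> send_rows --motion '[{"claw": -1, "slide": [-2, 0, 40], "delta_rot": [0, 0, 0]}, {"claw": -1, "slide": [-2, 0, 85], "delta_rot": [0, 0, 0]}, {"claw": -1, "slide": [-2, -1, 125], "delta_rot": [0, 0, 0]}, {"claw": -1, "slide": [-2, -1, 154], "delta_rot": [0, 0, 0]}, {"claw": -1, "slide": [-2, -1, 164], "delta_rot": [0, 0, 0]}]'

```text
time: 20.05
position: [0.46, -0.2421, 0.0625]
tool_rot: [-2.207, -2.226, 0.002]
ft_force: [0.1, -0.2, -2.0]
grip_width: 0.615
grip_force: 20.0
```

>>> send_rows --motion '[{"claw": -1, "slide": [0, 0, 1], "delta_rot": [0, 0, 0]}, {"claw": -1, "slide": [0, 0, 2], "delta_rot": [0, 0, 0]}, {"claw": -1, "slide": [0, 0, 3], "delta_rot": [0, 0, 0]}, {"claw": -1, "slide": [0, 0, 3], "delta_rot": [0, 0, 0]}]'

```text
time: 20.45
position: [0.4627, -0.2459, 0.0637]
tool_rot: [2.214, 2.227, -0.001]
ft_force: [0.3, -0.2, -1.6]
grip_width: 0.621
grip_force: 20.0
```

Expected contact is at about 0.0578, so I go 5 mm down and then creep.

>>> send_rows --motion '[{"claw": -1, "slide": [0, 0, 2], "delta_rot": [0, 0, 0]}, {"claw": -1, "slide": [0, 0, 4], "delta_rot": [0, 0, 0]}, {"claw": -1, "slide": [0, 0, 5], "delta_rot": [0, 0, 0]}, {"claw": -1, "slide": [0, 0, 5], "delta_rot": [0, 0, 0]}]'

```text
time: 20.85
position: [0.4619, -0.2456, 0.0577]
tool_rot: [-2.214, -2.228, 0.001]
ft_force: [-1.0, 0.9, 2.5]
grip_width: 0.619
grip_force: 20.0
```

>>> send_rows --motion '[{"claw": -1, "slide": [0, 0, 0.5], "delta_rot": [0, 0, 0]}, {"claw": -1, "slide": [0, 0, 1], "delta_rot": [0, 0, 0]}, {"claw": -1, "slide": [0, 0, 1], "delta_rot": [0, 0, 0]}]'

```text
time: 21.15
position: [0.462, -0.2456, 0.0576]
tool_rot: [-2.214, -2.228, 0.002]
ft_force: [-3.6, 2.5, 9.2]
grip_width: 0.616
grip_force: 20.0
```

>>> send_rows --motion '[{"claw": 0.5, "slide": [0, 0, 0], "delta_rot": [0, 0, 0]}, {"claw": 1, "slide": [0, 0, 0], "delta_rot": [0, 0, 0]}, {"claw": 1, "slide": [0, 0, 0], "delta_rot": [0, 0, 0]}, {"claw": 1, "slide": [0, 0, 0], "delta_rot": [0, 0, 0]}, {"claw": 1, "slide": [0, 0, 0], "delta_rot": [0, 0, 0]}]'

```text
time: 21.65
position: [0.4618, -0.2454, 0.0562]
tool_rot: [-2.214, -2.227, 0.001]
ft_force: [0.6, -0.5, -0.4]
grip_width: 0.96
grip_force: 0.0
```

>>> send_rows --motion '[{"claw": 1, "slide": [0, 0, -15], "delta_rot": [0, 0, 0]}, {"claw": 1, "slide": [0, 0, -40], "delta_rot": [0, 0, 0]}, {"claw": 1, "slide": [0, 0, -80], "delta_rot": [0, 0, 0]}, {"claw": 1, "slide": [0, 0, -125], "delta_rot": [0, 0, 0]}, {"claw": 1, "slide": [0, 0, -170], "delta_rot": [0, 0, 0]}]'

```text
time: 22.15
position: [0.4619, -0.245, 0.2291]
tool_rot: [-2.214, -2.229, 0.001]
ft_force: [0.1, -1.2, 0.2]
grip_width: 0.997
grip_force: 0.0
```

```bash
python3 - <<'E'
from h import *
go(.459,.336,.23,.143)
E
```

```text
t 22.15 pos [ 0.4619 -0.245   0.2291] yang 0.0067 w 0.997 gf 0.0 F [ 0.1 -1.2  0.2] j [ 1.05  0.1  -0.65  1.77  0.06  1.3   0.4 ]
slide [581.    1.   -1.1] rot [-0.     0.    -0.136]
```

>>> send_rows --motion '[{"claw": 1, "slide": [40, 0, 0], "delta_rot": [0, 0, 0]}, {"claw": 1, "slide": [85, 0, 0], "delta_rot": [0, 0, 0]}, {"claw": 1, "slide": [130, 0, 0], "delta_rot": [0, 0, 0]}, {"claw": 1, "slide": [175, 0, 0], "delta_rot": [0, 0, 0]}, {"claw": 1, "slide": [220, 0, 0], "delta_rot": [0, 0, 0]}]'

```text
time: 22.65
position: [0.4605, -0.0234, 0.2275]
tool_rot: [2.214, 2.228, -0.001]
ft_force: [1.0, 0.6, 0.5]
grip_width: 0.998
grip_force: 0.0
```

>>> send_rows --motion '[{"claw": 1, "slide": [45, 0, 0], "delta_rot": [0, 0, 0]}, {"claw": 1, "slide": [90, 0, 0], "delta_rot": [0, 0, 0]}, {"claw": 1, "slide": [135, 0, 0], "delta_rot": [0, 0, 0]}, {"claw": 1, "slide": [180, 0, 0], "delta_rot": [0, 0, 0]}, {"claw": 1, "slide": [220, 0, 0], "delta_rot": [0, 0, 0]}]'

```text
time: 23.15
position: [0.4589, 0.197, 0.2278]
tool_rot: [2.213, 2.228, 0.001]
ft_force: [0.2, -0.5, -0.4]
grip_width: 1.004
grip_force: 0.0
```

>>> send_rows --motion '[{"claw": 1, "slide": [40, 0, 0], "delta_rot": [0, 0, -0.04]}, {"claw": 1, "slide": [80, 0, 0], "delta_rot": [0, 0, -0.08]}, {"claw": 1, "slide": [115, 0, 0], "delta_rot": [0, 0, -0.11]}, {"claw": 1, "slide": [138, 1, 0], "delta_rot": [0, 0, -0.136]}, {"claw": 1, "slide": [141, 1, 0], "delta_rot": [0, 0, -0.136]}]'

```text
time: 23.65
position: [0.458, 0.3391, 0.2274]
tool_rot: [-2.05, -2.377, -0.002]
ft_force: [0.1, 0.1, -0.2]
grip_width: 1.002
grip_force: 0.0
```

>>> send_rows --motion '[{"claw": 1, "slide": [0, 0, 20], "delta_rot": [0, 0, 0]}, {"claw": 1, "slide": [0, 0, 50], "delta_rot": [0, 0, 0]}, {"claw": 1, "slide": [0, 0, 70], "delta_rot": [0, 0, 0]}, {"claw": 1, "slide": [0, 0, 70], "delta_rot": [0, 0, 0]}, {"claw": 1, "slide": [0, 0, 70], "delta_rot": [0, 0, 0]}]'

```text
time: 24.15
position: [0.4599, 0.3348, 0.1573]
tool_rot: [-2.06, -2.372, 0.001]
ft_force: [0.1, 0.3, 0.1]
grip_width: 0.997
grip_force: 0.0
```

```bash
python3 - <<'E'
from h import *
go(.4583,.3395,.0755,.143)
grab('wrist','w5')
E
```

```text
t 24.15 pos [0.4599 0.3348 0.1573] yang 0.1406 w 0.997 gf 0.0 F [0.1 0.3 0.1] j [ 0.23  0.41 -1.1   1.74  0.39  1.23 -0.83]
slide [ 4.9 -0.9 81.8] rot [-0.     0.    -0.002]
```

View pics/w5.png

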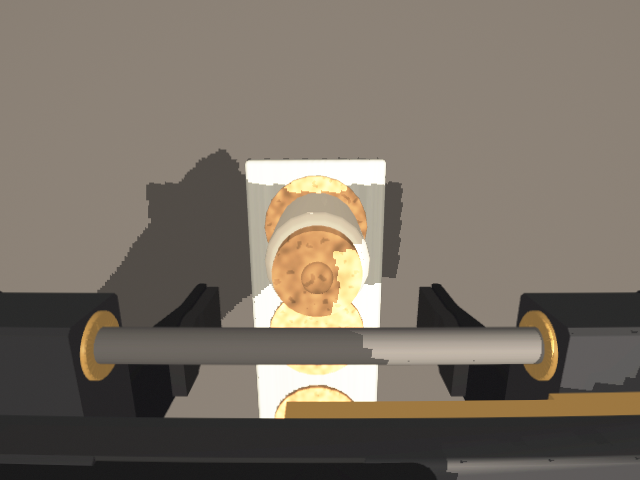

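The jar at (317,270) is centred between the fingers.

>>> send_rows --motion '[{"claw": 1, "slide": [5, -1, 20], "delta_rot": [0, 0, 0]}, {"claw": 1, "slide": [5, -1, 45], "delta_rot": [0, 0, 0]}, {"claw": 1, "slide": [5, -1, 68], "delta_rot": [0, 0, 0]}, {"claw": 1, "slide": [5, -1, 79], "delta_rot": [0, 0, 0]}, {"claw": 1, "slide": [5, -1, 80], "delta_rot": [0, 0, 0]}]'

```text
time: 24.7
position: [0.4577, 0.34, 0.0763]
tool_rot: [-2.058, -2.372, 0.002]
ft_force: [0.1, 0.2, 0.5]
grip_width: 0.994
grip_force: 0.0
```

>>> send_rows --grip_force 25 --motion '[{"claw": -1, "slide": [0, 0, 0], "delta_rot": [0, 0, 0]}, {"claw": -1, "slide": [0, 0, 0], "delta_rot": [0, 0, 0]}, {"claw": -1, "slide": [0, 0, 0], "delta_rot": [0, 0, 0]}, {"claw": -1, "slide": [0, 0, 0], "delta_rot": [0, 0, 0]}, {"claw": -1, "slide": [0, 0, 0], "delta_rot": [0, 0, 0]}]'

```text
time: 25.2
position: [0.4581, 0.3405, 0.0769]
tool_rot: [-2.058, -2.373, -0.001]
ft_force: [0.5, 0.0, 1.8]
grip_width: 0.657
grip_force: 25.0
```

>>> send_rows --motion '[{"claw": -1, "slide": [0, 0, 0], "delta_rot": [0, 0, 0]}, {"claw": -1, "slide": [0, 0, 0], "delta_rot": [0, 0, 0]}, {"claw": -1, "slide": [0, 0, 0], "delta_rot": [0, 0, 0]}]'

```text
time: 25.5
position: [0.458, 0.3405, 0.0769]
tool_rot: [-2.058, -2.373, -0.0]
ft_force: [0.1, -0.6, 3.2]
grip_width: 0.663
grip_force: 25.0
```

>>> send_rows --motion '[{"claw": -1, "slide": [0, 0, -10], "delta_rot": [0, 0, 0]}, {"claw": -1, "slide": [0, 0, -30], "delta_rot": [0, 0, 0]}, {"claw": -1, "slide": [0, 0, -70], "delta_rot": [0, 0, 0]}, {"claw": -1, "slide": [0, 0, -115], "delta_rot": [0, 0, 0]}, {"claw": -1, "slide": [0, 0, -155], "delta_rot": [0, 0, 0]}]'

```text
time: 26.0
position: [0.4568, 0.3401, 0.2327]
tool_rot: [-2.056, -2.373, 0.003]
ft_force: [1.8, 0.0, -3.6]
grip_width: 0.661
grip_force: 25.0
```

```bash
python3 - <<'E'
from h import *
go(.462,-.33,.23,.007)
E
```

```text
t 26.0 pos [0.4568 0.3401 0.2327] yang 0.1428 w 0.661 gf 25.0 F [ 1.8  0.  -3.6] j [ 0.26  0.35 -1.14  1.64  0.32  1.36 -0.79]
slide [-664.   -90.2    3. ] rot [-0.002  0.     0.136]
```

>>> send_rows --motion '[{"claw": -1, "slide": [-35, -5, 0], "delta_rot": [0, 0, 0.03]}, {"claw": -1, "slide": [-75, -10, 0], "delta_rot": [0, 0, 0.06]}, {"claw": -1, "slide": [-115, -16, 0], "delta_rot": [0, 0, 0.1]}, {"claw": -1, "slide": [-160, -22, 0], "delta_rot": [0, 0, 0.136]}, {"claw": -1, "slide": [-200, -27, 0], "delta_rot": [0, 0, 0.136]}]'

```text
time: 26.5
position: [0.4581, 0.1364, 0.2306]
tool_rot: [-2.215, -2.226, 0.004]
ft_force: [0.0, -1.1, -3.1]
grip_width: 0.658
grip_force: 25.0
```

>>> send_rows --motion '[{"claw": -1, "slide": [-40, 0, 0], "delta_rot": [0, 0, 0]}, {"claw": -1, "slide": [-80, 0, 0], "delta_rot": [0, 0, 0]}, {"claw": -1, "slide": [-120, 0, 0], "delta_rot": [0, 0, 0]}, {"claw": -1, "slide": [-160, 0, 0], "delta_rot": [0, 0, 0]}, {"claw": -1, "slide": [-200, 0, 0], "delta_rot": [0, 0, 0]}]'

```text
time: 27.0
position: [0.4595, -0.0626, 0.2309]
tool_rot: [-2.213, -2.228, 0.003]
ft_force: [1.1, 0.1, -3.5]
grip_width: 0.66
grip_force: 25.0
```

>>> send_rows --motion '[{"claw": -1, "slide": [-40, 0, 0], "delta_rot": [0, 0, 0]}, {"claw": -1, "slide": [-80, 0, 0], "delta_rot": [0, 0, 0]}, {"claw": -1, "slide": [-120, 0, 0], "delta_rot": [0, 0, 0]}, {"claw": -1, "slide": [-160, 0, 0], "delta_rot": [0, 0, 0]}, {"claw": -1, "slide": [-200, 0, 0], "delta_rot": [0, 0, 0]}]'

```text
time: 27.5
position: [0.461, -0.2623, 0.2306]
tool_rot: [-2.212, -2.227, 0.001]
ft_force: [1.2, 0.0, -3.0]
grip_width: 0.659
grip_force: 25.0
```

>>> send_rows --motion '[{"claw": -1, "slide": [-30, 0, 0], "delta_rot": [0, 0, 0]}, {"claw": -1, "slide": [-55, 0, 0], "delta_rot": [0, 0, 0]}, {"claw": -1, "slide": [-68, 0, 0], "delta_rot": [0, 0, 0]}, {"claw": -1, "slide": [-68, 0, 0], "delta_rot": [0, 0, 0]}, {"claw": -1, "slide": [-68, 0, 0], "delta_rot": [0, 0, 0]}]'

```text
time: 28.0
position: [0.4624, -0.3275, 0.231]
tool_rot: [-2.211, -2.228, -0.001]
ft_force: [-1.0, 1.2, -3.5]
grip_width: 0.657
grip_force: 25.0
```

```bash
python3 - <<'E'
from h import *
go(.462,-.3295,.069,.007)
E
```

```text
t 28.0 pos [ 0.4624 -0.3275  0.231 ] yang 0.0076 w 0.657 gf 25.0 F [-1.   1.2 -3.5] j [ 1.18  0.21 -0.69  1.66  0.14  1.32  0.47]
slide [ -2.3  -0.2 162. ] rot [-0.002 -0.002  0.001]
```

>>> send_rows --motion '[{"claw": -1, "slide": [-2, 0, 40], "delta_rot": [0, 0, 0]}, {"claw": -1, "slide": [-2, 0, 85], "delta_rot": [0, 0, 0]}, {"claw": -1, "slide": [-2, 0, 125], "delta_rot": [0, 0, 0]}, {"claw": -1, "slide": [-2, 0, 152], "delta_rot": [0, 0, 0]}, {"claw": -1, "slide": [-2, 0, 161], "delta_rot": [0, 0, 0]}]'

```text
time: 28.5
position: [0.4605, -0.328, 0.0675]
tool_rot: [-2.207, -2.226, 0.001]
ft_force: [-0.6, 0.2, -4.7]
grip_width: 0.652
grip_force: 25.0
```

>>> send_rows --motion '[{"claw": -1, "slide": [0, 0, 0], "delta_rot": [0, 0, 0]}, {"claw": -1, "slide": [0, 0, 0], "delta_rot": [0, 0, 0]}, {"claw": -1, "slide": [0, 0, 1], "delta_rot": [0, 0, 0]}, {"claw": -1, "slide": [0, 0, 1], "delta_rot": [0, 0, 0]}]'

```text
time: 28.9
position: [0.4629, -0.332, 0.0709]
tool_rot: [2.214, 2.227, -0.001]
ft_force: [-0.2, -1.1, -4.1]
grip_width: 0.656
grip_force: 25.0
```

Contact is expected at 0.065, so about 6 mm down. I also shift 2 mm towards +y.

>>> send_rows --motion '[{"claw": -1, "slide": [1, 0, 2], "delta_rot": [0, 0, 0]}, {"claw": -1, "slide": [2, 0, 4], "delta_rot": [0, 0, 0]}, {"claw": -1, "slide": [2, 0, 5], "delta_rot": [0, 0, 0]}, {"claw": -1, "slide": [2, 0, 5], "delta_rot": [0, 0, 0]}]'

```text
time: 29.3
position: [0.462, -0.3293, 0.0649]
tool_rot: [-2.214, -2.227, 0.001]
ft_force: [-2.1, 1.5, 3.2]
grip_width: 0.657
grip_force: 25.0
```

>>> send_rows --motion '[{"claw": -1, "slide": [0, 0, 0.5], "delta_rot": [0, 0, 0]}, {"claw": -1, "slide": [0, 0, 1], "delta_rot": [0, 0, 0]}, {"claw": -1, "slide": [0, 0, 1], "delta_rot": [0, 0, 0]}]'

```text
time: 29.6
position: [0.4621, -0.3293, 0.0648]
tool_rot: [-2.214, -2.227, 0.002]
ft_force: [-5.2, 3.5, 10.0]
grip_width: 0.656
grip_force: 25.0
```

>>> send_rows --motion '[{"claw": 0.5, "slide": [0, 0, 0], "delta_rot": [0, 0, 0]}, {"claw": 1, "slide": [0, 0, 0], "delta_rot": [0, 0, 0]}, {"claw": 1, "slide": [0, 0, 0], "delta_rot": [0, 0, 0]}, {"claw": 1, "slide": [0, 0, 0], "delta_rot": [0, 0, 0]}, {"claw": 1, "slide": [0, 0, 0], "delta_rot": [0, 0, 0]}]'

```text
time: 30.1
position: [0.462, -0.3295, 0.0632]
tool_rot: [-2.214, -2.228, 0.001]
ft_force: [1.1, -0.4, 0.3]
grip_width: 0.977
grip_force: 0.0
```

>>> send_rows --motion '[{"claw": 1, "slide": [0, 0, -15], "delta_rot": [0, 0, 0]}, {"claw": 1, "slide": [0, 0, -40], "delta_rot": [0, 0, 0]}, {"claw": 1, "slide": [0, 0, -80], "delta_rot": [0, 0, 0]}, {"claw": 1, "slide": [0, 0, -125], "delta_rot": [0, 0, 0]}, {"claw": 1, "slide": [0, 0, -170], "delta_rot": [0, 0, 0]}]'

```text
time: 30.6
position: [0.4622, -0.3291, 0.2361]
tool_rot: [-2.214, -2.229, 0.001]
ft_force: [0.9, -0.3, -0.7]
grip_width: 0.996
grip_force: 0.0
```

>>> send_rows --motion '[{"claw": 1, "slide": [-40, 0, 0], "delta_rot": [0, 0, 0]}, {"claw": 1, "slide": [-80, 0, 0], "delta_rot": [0, 0, 0]}, {"claw": 1, "slide": [-120, 0, 0], "delta_rot": [0, 0, 0]}, {"claw": 1, "slide": [-150, 0, 0], "delta_rot": [0, 0, 0]}, {"claw": 1, "slide": [-150, 0, 0], "delta_rot": [0, 0, 0]}]'

```text
time: 31.1
position: [0.4606, -0.485, 0.2333]
tool_rot: [2.222, 2.22, -0.003]
ft_force: [-1.1, -0.7, -0.2]
grip_width: 1.0
grip_force: 0.0
```

```bash
python3 - <<'E'
from h import *
a=grab('side','s2')['color'][100:340,300:620]; b=grab('top','t2')['color'][100:400,220:560]
o=np.zeros((600,800,3),np.uint8); o[:300,:400]=cv2.resize(a,(400,300)); o[:300,400:740]=b
o[300:,:]=cv2.resize(load('s2')['color'][175:325,370:570],(800,300*800//800)) 
cv2.imwrite('pics/f.png',o); go(.462,-.48,.23,.007)
E
```

```text
t 31.2 pos [ 0.463  -0.4797  0.2337] yang 0.005 w 1.001 gf 0.0 F [0.5 1.4 1. ] j [ 1.21  0.43 -0.61  1.4   0.24  1.39  0.61]
slide [-0.3 -1.   3.7] rot [-0.    -0.001 -0.002]
```

View pics/f.png

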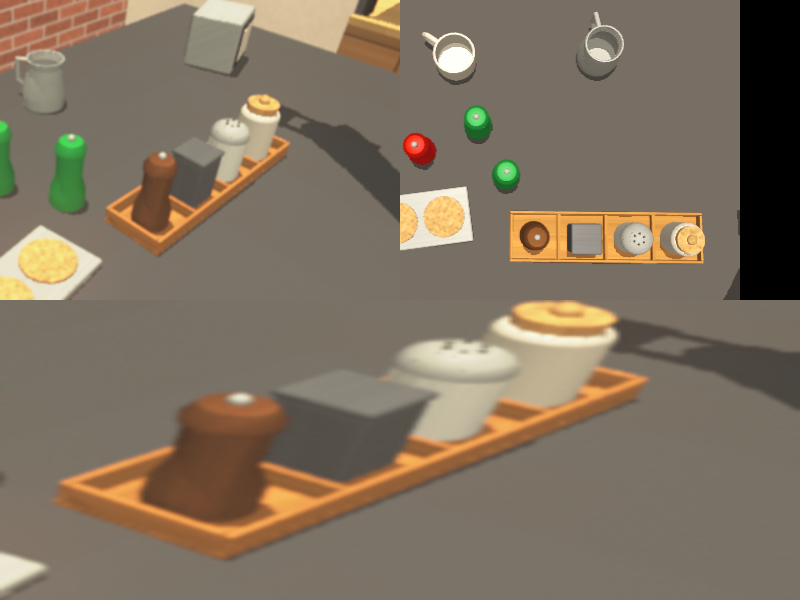

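The picture shows mill, tin, shaker and jar from left to right, upright and one to a compartment (top crop about (537,237), (585,238), (634,238) and (688,240)). The cup and other things have not moved.

```bash
python3 -c "
from bench import ctrl
print(ctrl.close_job())"
```

```text
the job is handed in; nothing more can be done
None
```

I moved all four containers into the caddy in reverse order and handed the job in after about 31 s: from left to right mill, tin, shaker and jar, each upright on its compartment floor, with the espresso cup left where it was.

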